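Put the balance weights back in their box

ROBOT

A 6-joint arm with a two-finger parallel gripper is mounted at the origin on the work surface. World frame = base frame: x ahead of the robot, y to its left, z up, the work surface at z = 0. Lengths are in m, angles in degrees, forces in N, time in s.
With the tool pointing down it reaches from about 0.35 to 0.875 m from the base axis. Payload 4.2 kg.
Tool frame: the origin (TCP) lies on the centre line of the jaws, within the pads' length; the fingertips stand 22 mm ahead of it and the grasp point (between the pads) lies 3 mm ahead of it (env.tips_ahead is the distance from the TCP to the fingertips, in m); z points along the fingers, y is the direction in which the jaws open and shut (so a half turn about z gives the same grasp; the last joint's range is limited). The gripper opens to 87 mm and grips with 3 to 60 N. Pads are 19 mm wide; open, the fingers measure 117 mm over their backs; the gripper's body (75 mm by 190 mm) begins 51 mm behind the grasp point.
Start: joints at [-59.267, 22.042, 0.453, 0, -68.411, -14.817], TCP at [0.171, -0.601, 0.245] pointing down, gripper open.
Joint ranges: [-179.83, 179.83], [-69.29, 118.12], [-61.27, 80.66], [-181.25, 117.63], [-171.15, -9.14], [-177.46, 177.46]. Speed limits (degrees/s): [159.86, 159.86, 180, 180, 180, 180].

INTERFACE

Orientations are given as a 3x3 rotation matrix whose columns are the frame's x, y, z axes.
In Python, from rig import status, viewer, order, env gives the robot as it stands. The module is installed in compiled form; this text tells all that it offers.
- The arm moves only by the tool send_rows, never from a script. Its argument "plan" is a list that holds one entry, the list of rows, each a list of 7 numbers: the shift along the world's x, y, z as a fraction of full scale, then the turn, a rotation vector about the world's x, y, z as a fraction of full scale, then the opening, from 0 (shut) to 1 (fully open). In form: [[[dx, dy, dz, wx, wy, wz, hand], ...]]. A call has 1 to 20 rows; each row is the pose to reach, as a shift and turn from the pose measured when the call began, turning the shorter way round; what a row does not reach only later rows make up. Full scale, the value 1, is 0.1 m for a shift and 180 degrees for a turn. A row lasts 1/10 s, in which the tool goes at most 50 mm and 8.59 degrees, less where a joint would pass 70% of its speed; a pose out of reach is approached as far as the arm can. A call with a number of a shift or a turn outside -1 to 1 is refused whole. A call with a gripper value outside its range is refused whole. The fingers move at their own pace and stop on an object; "squeeze" is the grip in N (left out, the last holds). Time passes only in rows, so rows that repeat a pose let the fingers close. It gives the time, the measured TCP pose, the force and the opening at its end, in the units of the state.
- status.sense(): the state, without advancing time (a new reading comes with each control period).
- viewer.camera(name): name is "scene" or "top" or "wrist"; returns a dict with "image" (420x560x3 uint8, red, green, blue), "vertical_fov" (degrees; the focal length in pixels is half the picture's height over the tangent of half this angle, whatever the lens; pixels are square), "cx", "cy" (the principal point, pixels), "T" (4x4, takes a point from camera to world coordinates). Camera axes: x right, y down, z forward; pixel columns grow to the right and rows downward; lengths in m; the calibration is good to about 2 mm. The wrist camera is an equidistant fisheye: a pixel r from the principal point sees the ray r / f radians off the axis. A picture is of the moment at which its call begins. There is no depth.
- order.close_job(): hands the job in, once; it reports no verdict.
The state is a dict: "t": time; "q": joint angles; "joint_velocities": joint speeds; "tau": joint torques, N m; "tcp_pos": TCP position; "eef_rot": TCP orientation; "ft_force": force on the tool from outside, world axes, zero at the start; "torque": the same for the moment, N m; "gripper_width": opening from 0.0 (shut) to 1.0 (fully open).
Only numpy, scipy, OpenCV 4.12 (cv2) and the standard library are available. Lean on these libraries where they do the work, as an engineer would, in place of code of your own. Each camera call takes 0.05 s, during which the arm holds its last target. There are 200 camera calls.

TASK

Put the four brass weights with knobs back into the wooden box, each standing upright on the floor of the well made for its size: the largest weight in the largest well, and so on down to the smallest. Set each one down rather than dropping it, and leave the two brass pieces without knobs standing where they are on the mat.

Things in the scene. Friction and masses are not known exactly. Their poses are not given: they have to be found in the camera images.
- weight_large: The largest of the four knobbed brass balance weights, loose, standing on the grey mat: round body 46 mm across and 36 mm tall, and centred on top of it a thin neck (7 mm tall) carrying a round knob 18 mm across and 16 mm tall; 59 mm tall in all. It can be lifted by the knob. Origin at the centre of its underside, z up its axis.
- weight_medium: The second largest of the four knobbed brass balance weights, loose, standing on the grey mat: round body 36 mm across and 28 mm tall, and centred on top of it a thin neck (7 mm tall) carrying a round knob 16 mm across and 16 mm tall; 51 mm tall in all. It can be lifted by the knob. Origin at the centre of its underside, z up its axis.
- weight_small: The second smallest of the four knobbed brass balance weights, loose, standing on the grey mat: round body 28 mm across and 23 mm tall, and centred on top of it a thin neck (7 mm tall) carrying a round knob 14 mm across and 16 mm tall; 46 mm tall in all. It can be lifted by the knob. Origin at the centre of its underside, z up its axis.
- weight_tiny: The smallest of the four knobbed brass balance weights, loose, standing on the grey mat: round body 20 mm across and 18 mm tall, and centred on top of it a thin neck (7 mm tall) carrying a round knob 12 mm across and 16 mm tall; 41 mm tall in all. It can be lifted by the knob. Origin at the centre of its underside, z up its axis.
- well_large: Well for the largest weight: fixed square wood block 78 x 78 x 16 mm with a round dark-lined well 62 mm across, 12 mm deep, in its middle. The four blocks fill a fixed open box two by two, in any arrangement, centres 79 mm apart. Box: 172 x 172 mm outside, walls 6 mm, rim 28 mm above the table. Origin: centre of the block's underside, 6 mm above the table; well floor 4 mm above the origin; z up.
- well_medium: Well for the second largest weight: fixed square wood block 78 x 78 x 16 mm with a round dark-lined well 52 mm across, 12 mm deep, in its middle. The four blocks fill a fixed open box two by two, in any arrangement, centres 79 mm apart. Each well is 16 mm wider than its weight. Origin: centre of the block's underside, 6 mm above the table; well floor 4 mm above the origin; z up.
- well_small: Well for the second smallest weight: fixed square wood block 78 x 78 x 16 mm with a round dark-lined well 44 mm across, 12 mm deep, in its middle. The four blocks fill a fixed open box two by two, in any arrangement, centres 79 mm apart. The box may stand left or right of the mat, turned up to 0.35 rad. Origin: centre of the block's underside, 6 mm above the table; well floor 4 mm above the origin; z up.
- well_tiny: Well for the smallest weight: fixed square wood block 78 x 78 x 16 mm with a round dark-lined well 36 mm across, 12 mm deep, in its middle. The four blocks fill a fixed open box two by two, in any arrangement, centres 79 mm apart. Origin: centre of the block's underside, 6 mm above the table; well floor 4 mm above the origin; z up.
- plain_cylinder: Look-alike that stays on the mat: plain upright brass cylinder without a knob, 36 mm across, 52 mm tall, loose. Origin at the centre of its underside, z up its axis. (Beyond the work, farther out than x = 0.77 m, stand a beaker, a tin cup and a dish.)
- slotted_disc: Look-alike that stays on the mat: flat brass disc without a knob, 46 mm across, 14 mm tall, with a dark radial slot mark along its +x, loose. Origin at the centre of its underside, z up. (The fixed mat is 4 mm thick, 270 x 320 mm; the six brass pieces stand on it in any arrangement, centres at least 75 mm apart.)

How it is judged:
By the outcome, as a careful person would: the job done as asked, in the order asked, and still so for the second after the job is handed in, with the robot touching nothing.
It also fails if it takes over 120 s, if anything falls off the work surface, if the arm or the gripper's body presses on something with over 40 N, if the wrist force passes 120 N, or if a joint passes its speed limit or range.

## Working session

There is one attempt and no reset: what is moved stays moved. The work goes in short steps, Python scripts to look and compute and a tool call to move; the robot and the scene stay as the last step left them, time stands still between calls to the robot, and variables do not carry over. Pictures are saved under pics/ and viewed, about 12 in all and at most 16, crops included, and the job is handed in when it is done.

Besides the shell and the picture viewer there is one more tool, called after "Request:" as name([rows], argument=value, ...), one row to a line, values as JSON. send_rows: Moves the arm, as the interface text tells. Shift numbers are shares of 0.1 m and turn numbers shares of 180 degrees, none past 1 either way. Its arguments: {"type":"object","properties":{"plan":{"type":"array","items":{"type":"array","items":{"type":"array","items":{"type":"number"}}}},"squeeze":{"type":"number"}},"required":["plan"]}

```bash
mkdir -p pics; python3 - <<'E'
from rig import status, viewer, env
import cv2, numpy as np
np.set_printoptions(precision=4,suppress=True)
s=status.sense();print(s)
for n in("top","scene"):
    c=viewer.camera(n);cv2.imwrite(f"pics/{n}0.png",c["image"][:,:,::-1]);print(n,c["vertical_fov"],c["cx"],c["cy"],c["T"])
    np.savez(f"{n}0.npz",**c)
E
```

```text
{'t': 0.0, 'q': array([-59.2651,  22.0917,   0.3802,  -0.0293, -68.4091, -14.8159]), 'joint_velocities': array([ 0.015 ,  0.0902, -0.0464, -0.0155,  0.047 , -0.0566]), 'tau': array([ -0.    , -39.0665,  18.7401,   4.2201,   0.0108,  -0.0002]), 'tcp_pos': array([ 0.1713, -0.6005,  0.2435]), 'eef_rot': array([[-0.9617, -0.2741, -0.0007],
       [-0.2741,  0.9617,  0.0021],
       [ 0.0001,  0.0022, -1.    ]]), 'ft_force': array([ 0.253 ,  0.5971, -0.4176]), 'torque': array([ 0.0149,  0.0624, -0.0598]), 'gripper_width': 1.0012686436726845}
top 49.816467429208835 275.8019254961772 211.62253817019868 [[ 0.0127 -0.9859  0.1668  0.3892]
 [-0.9995 -0.0076  0.0309 -0.0106]
 [-0.0292 -0.1671 -0.9855  0.955 ]
 [ 0.      0.      0.      1.    ]]
scene 54.10594107917149 278.1029460096689 201.2385166016473 [[ 0.8622  0.2739 -0.4262  0.8388]
 [ 0.5066 -0.4762  0.7187 -0.5273]
 [-0.0061 -0.8356 -0.5493  0.4462]
 [ 0.      0.      0.      1.    ]]
```

View pics/top0.png

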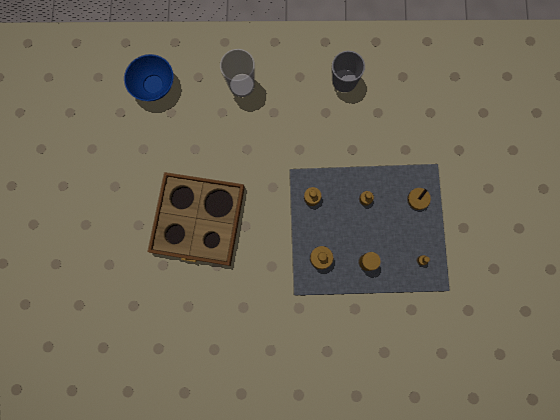

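View pics/scene0.png

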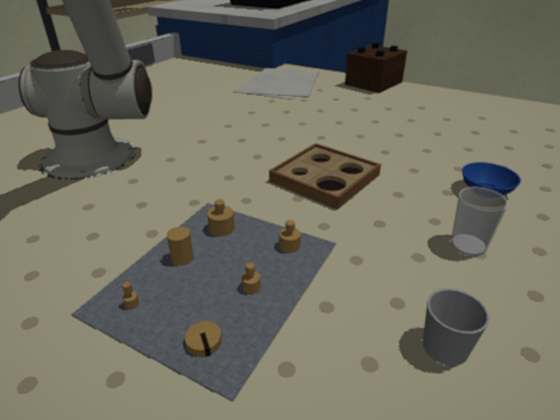

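The top view shows the weights at large (322,257), medium (313,196), small (367,198) and tiny (424,261). The wells are at large (218,202), medium (181,197), small (174,233) and tiny (211,240). The plain cylinder (371,261) and the disc (419,198) stay put. Next I'll fit positions to both views.

```bash
cat > h.py <<'E'
import numpy as np, cv2
from scipy.optimize import minimize
W=dict(large=(23,36,9),medium=(18,28,8),small=(14,23,7),tiny=(10,18,6))
def load(n): return dict(np.load(n))
def proj(c,P):
    T=c["T"];p=(np.asarray(P)-T[:3,3])@T[:3,:3]
    f=c["image"].shape[0]/2/np.tan(np.radians(c["vertical_fov"])/2)
    return p[:,:2]/p[:,2:]*f+[c["cx"],c["cy"]]
def ray(c,uv,z):
    f=c["image"].shape[0]/2/np.tan(np.radians(c["vertical_fov"])/2)
    d=c["T"][:3,:3]@np.array([(uv[0]-c["cx"])/f,(uv[1]-c["cy"])/f,1]);o=c["T"][:3,3]
    return (o+d*(z-o[2])/d[2])[:2]
a=np.linspace(0,2*np.pi,40)
def cyl(x,y,r,z0,z1): return np.array([[x+r*np.cos(t),y+r*np.sin(t),z] for z in(z0,z1) for t in a])
def sil(c,x,y,w,z0=.004,S=8):
    R,H,k=np.array(W[w])/1000
    m=np.zeros((420*S,560*S),np.uint8)
    for r,p,q in((R,z0,z0+H),(.004,z0+H,z0+H+.007),(k,z0+H+.007,z0+H+.023)):
        cv2.fillConvexPoly(m,cv2.convexHull(((proj(c,cyl(x,y,r,p,q))+.5)*S).astype(np.int32)),1)
    return cv2.resize(m.astype(np.float32),(560,420),interpolation=cv2.INTER_AREA)
def brass(c):
    h=cv2.cvtColor(c["image"],cv2.COLOR_RGB2HSV).astype(int)
    return ((h[...,1]>140)&(h[...,0]<25)&(h[...,2]>60)).astype(np.float32)
def fit(c,x,y,w):
    m=brass(c)
    u,v=proj(c,[[x,y,.03]])[0].astype(int);s=np.s_[max(v-45,0):v+45,max(u-45,0):u+45]
    return minimize(lambda p:((sil(c,*p,w)-m)[s]**2).sum(),[x,y],method="Nelder-Mead",options=dict(initial_simplex=[[x,y],[x+.006,y],[x,y+.006]],xatol=2e-4,fatol=.1,maxiter=50))
E
python3 - <<'E'
from h import *
np.set_printoptions(precision=4,suppress=True)
t,s=load("top0.npz"),load("scene0.npz")
for w,uv in dict(large=(322,257),medium=(313,196),small=(367,198),tiny=(424,261)).items():
    g=ray(t,uv,.03);
    for n,c in(("top",t),("scene",s)):
        r=fit(c,*g,w);print(w,n,r.x,r.fun,sil(c,*r.x,w).sum())
        if n=="top": g=r.x
g=cv2.cvtColor(t["image"],cv2.COLOR_RGB2GRAY)
_,b=cv2.threshold(g[165:275,140:255],45,255,cv2.THRESH_BINARY_INV)
cs,_=cv2.findContours(b,cv2.RETR_EXTERNAL,cv2.CHAIN_APPROX_NONE)
for k in cs:
    if cv2.contourArea(k)>80:
        e=cv2.fitEllipse(k);q=np.array(e[0])+[140,165];print(q,e[1],ray(t,q,.022),ray(t,q,.016))
# block pattern: outer rim corners
v=t["image"][150:310,130:460];cv2.imwrite("pics/z.png",cv2.resize(v[:,:,::-1],None,fx=2.4,fy=2.4,interpolation=cv2.INTER_CUBIC))
E
```

```text
large top [ 0.4533 -0.0759] 113.44384765625 438.8125
large scene [ 0.45   -0.0721] 714.114990234375 820.8281
medium top [ 0.5823 -0.0582] 71.985107421875 273.76562
medium scene [ 0.5785 -0.0536] 470.207275390625 587.7656
small top [ 0.5796 -0.17  ] 100.03369140625 176.4375
small scene [ 0.5768 -0.1674] 529.0478515625 501.1875
tiny top [ 0.45   -0.2833] 47.899658203125 109.890625
tiny scene [ 0.4478 -0.2795] 275.191162109375 358.04688
[211.1429 239.3896] (15.562071800231934, 15.93912410736084) [0.4874 0.1525] [0.4881 0.1536]
[174.0309 233.4469] (19.238174438476562, 20.154048919677734) [0.4992 0.2309] [0.4999 0.2325]
[217.9478 202.5635] (27.371387481689453, 27.87471580505371) [0.5655 0.141 ] [0.5666 0.142 ]
[236.4822 225.3236] (2.076414108276367, 79.65636444091797) [0.5174 0.1005] [0.5183 0.1012]
[181.4401 196.8427] (22.40984535217285, 23.373455047607422) [0.5773 0.2191] [0.5785 0.2205]
[165.6649 174.8428] (32.633121490478516, 36.706356048583984) [0.625  0.2553] [0.6265 0.257 ]
```

View pics/z.png

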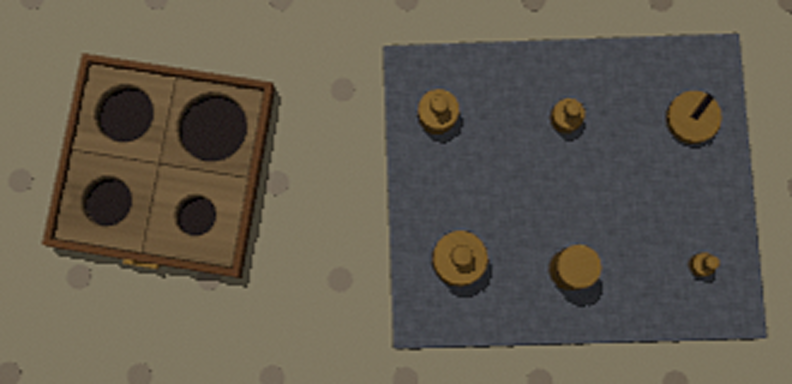

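Zoomed crop: the box, wells and six pieces match the first reading, and the wells come out 79 mm apart as given. The top and scene fits differ by about 4 mm, so I'll move above the large weight and check with the wrist camera.

Request:
send_rows([
  [[0.235,0.437,0,0,0,0,0.5],[0.47,0.875,0,0,0,0,0.5],[0.47,0.875,0,0,0,0,0.5]],
], squeeze=20)

```text
t: 0.4
tcp_pos: [0.2195, -0.5088, 0.2433]
eef_rot: [[-0.961, -0.278, -0.001], [-0.278, 0.961, 0.005], [-0.0, 0.005, -1.0]]
ft_force: [1.4, -0.4, 0.1]
gripper_width: 0.814
```

Request:
send_rows([
  [[0.235,0.437,0,0,0,0,0.5],[0.47,0.875,0,0,0,0,0.5],[0.47,0.875,0,0,0,0,0.5]],
])

```text
t: 0.7
tcp_pos: [0.2677, -0.4179, 0.2432]
eef_rot: [[-0.959, -0.282, -0.001], [-0.282, 0.959, 0.006], [-0.001, 0.006, -1.0]]
ft_force: [0.3, -0.2, 0.6]
gripper_width: 0.555
```

Request:
send_rows([
  [[0.235,0.437,0,0,0,0,0.5],[0.47,0.875,0,0,0,0,0.5],[0.47,0.875,0,0,0,0,0.5]],
])

```text
t: 1.0
tcp_pos: [0.3162, -0.3275, 0.2433]
eef_rot: [[-0.958, -0.288, -0.0], [-0.288, 0.958, 0.006], [-0.002, 0.006, -1.0]]
ft_force: [-0.2, -1.6, 0.6]
gripper_width: 0.503
```

Request:
send_rows([
  [[0.235,0.437,0,0,0,0,0.5],[0.47,0.875,0,0,0,0,0.5],[0.47,0.875,0,0,0,0,0.5]],
])

```text
t: 1.3
tcp_pos: [0.3652, -0.2374, 0.2435]
eef_rot: [[-0.956, -0.293, 0.001], [-0.293, 0.956, 0.006], [-0.003, 0.006, -1.0]]
ft_force: [0.5, -1.2, 0.7]
gripper_width: 0.5
```

Request:
send_rows([
  [[0.235,0.437,0,0,0,0,0.5],[0.47,0.875,0,0,0,0,0.5],[0.47,0.875,0,0,0,0,0.5],[0.47,0.875,0,0,0,0,0.5]],
])

```text
t: 1.7
tcp_pos: [0.4125, -0.1498, 0.2433]
eef_rot: [[-0.956, -0.295, 0.0], [-0.294, 0.956, 0.006], [-0.002, 0.006, -1.0]]
ft_force: [0.7, 0.0, 1.2]
gripper_width: 0.497
```

```bash
python3 - <<'E'
from h import *
from rig import viewer
np.set_printoptions(precision=4,suppress=True)
c=viewer.camera("wrist");np.savez("w1.npz",**c);print(c["vertical_fov"],c["cx"],c["cy"],c["T"])
im=c["image"][:,:,::-1].copy()
f=210/np.tan(np.radians(c["vertical_fov"])/2)
def pw(P):
    p=(np.asarray(P)-c["T"][:3,3])@c["T"][:3,:3]
    rho=np.hypot(p[:,0],p[:,1]);th=np.arctan2(rho,p[:,2])
    return p[:,:2]/rho[:,None]*(th*f)[:,None]+[c["cx"],c["cy"]]
for (x,y,w) in((.4533,-.0759,"large"),(.5823,-.0582,"medium"),(.5796,-.17,"small"),(.45,-.2833,"tiny")):
    R,H,k=np.array(W[w])/1000
    for r,z in((R,.004+H),(k,.027+H)):
        cv2.polylines(im,[pw(cyl(x,y,r,z,z)[:40]).astype(np.int32)],True,(0,255,0),1)
cv2.imwrite("pics/w1.png",im)
E
```

```text
65.70646984690485 276.69565908626464 205.26077194011526 [[-0.2941  0.9111  0.2888  0.333 ]
 [ 0.9558  0.2785  0.0946 -0.1761]
 [ 0.0058  0.3039 -0.9527  0.384 ]
 [ 0.      0.      0.      1.    ]]
```

View pics/w1.png

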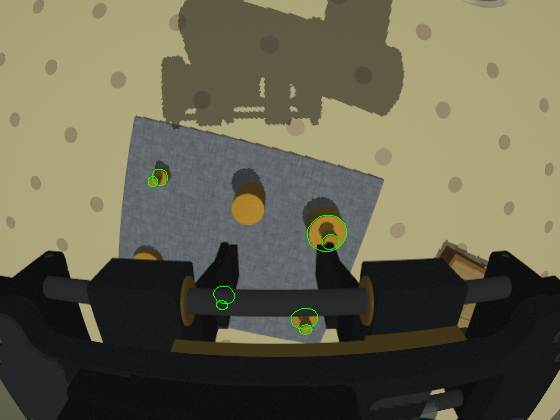

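```bash
python3 - <<'E'
from h import *
c=load("w1.npz");a_=c["image"][195:265,285:375,::-1];b=cv2.imread("pics/w1.png")[195:265,285:375];d=cv2.imread("pics/w1.png")[160:200,125:185]
k=lambda i,s:cv2.resize(i,None,fx=s,fy=s,interpolation=cv2.INTER_NEAREST)
e=c["image"][160:200,125:185,::-1]
o=np.vstack([np.hstack([k(a_,4),k(b,4)]),np.hstack([k(e,6),k(d,6)])]);cv2.imwrite("pics/w1z.png",o)
E
```

```text
(no output)
```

View pics/w1z.png

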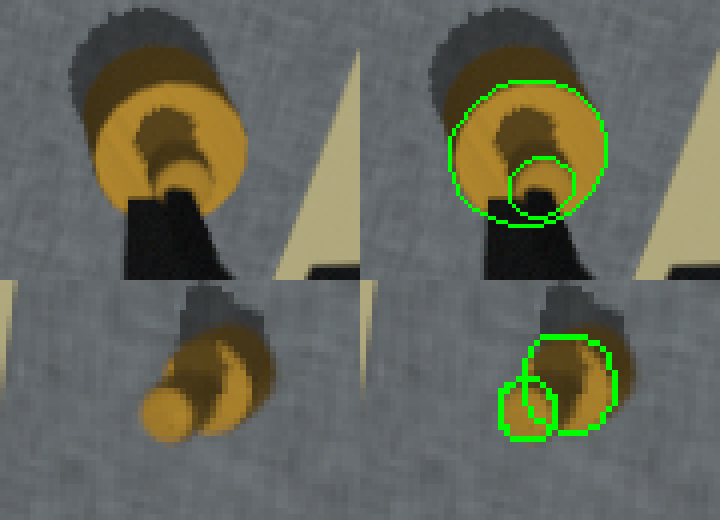

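The wrist overlay agrees with the top-camera fits to about 1 px (roughly 1 mm), at large (330,235) and tiny (157,180). I'll use the top-camera values.

Request:
send_rows([
  [[0.2,0.37,0,0,0,0,0.5],[0.41,0.74,0,0,0,0,0.5],[0.41,0.74,-0.4,0,0,0,0.5],[0.41,0.74,-0.8,0,0,0,0.5],[0.41,0.74,-0.8,0,0,0,0.5],[0.41,0.74,-0.8,0,0,0,0.5]],
])

```text
t: 2.35
tcp_pos: [0.453, -0.0781, 0.1637]
eef_rot: [[-0.957, -0.291, -0.001], [-0.291, 0.957, 0.005], [-0.001, 0.005, -1.0]]
ft_force: [0.4, 0.1, 0.6]
gripper_width: 0.499
```

Request:
send_rows([
  [[0,0.02,-0.25,0,0,0,0.5],[0,0.02,-0.5,0,0,0,0.5],[0,0.02,-0.75,0,0,0,0.5],[0,0.02,-0.9,0,0,0,0.5],[0,0.02,-0.97,0,0,0,0.5],[0,0.02,-0.97,0,0,0,0.5],[0,0.02,-0.97,0,0,0,0.5]],
], squeeze=30)

```text
t: 3.05
tcp_pos: [0.4544, -0.0763, 0.0682]
eef_rot: [[-0.957, -0.291, 0.002], [-0.291, 0.957, 0.005], [-0.004, 0.004, -1.0]]
ft_force: [-0.4, 1.0, 0.2]
gripper_width: 0.499
```

Request:
send_rows([
  [[0,0,0,0,0,0,0],[0,0,0,0,0,0,0],[0,0,0,0,0,0,0],[0,0,0,0,0,0,0],[0,0,0,0,0,0,0],[0,0,0,0,0,0,0],[0,0,0,0,0,0,0]],
])

```text
t: 3.75
tcp_pos: [0.4545, -0.0761, 0.0684]
eef_rot: [[-0.957, -0.291, 0.002], [-0.291, 0.957, 0.005], [-0.004, 0.004, -1.0]]
ft_force: [-1.1, 2.7, 3.4]
gripper_width: 0.199
```

Request:
send_rows([
  [[0,0,0.1,0,0,0,0],[0,0,0.4,0,0,0,0],[0,0,0.8,0,0,0,0],[0,0,0.8,0,0,0,0]],
])

```text
t: 4.15
tcp_pos: [0.4578, -0.0761, 0.1532]
eef_rot: [[-0.956, -0.292, 0.013], [-0.292, 0.956, 0.006], [-0.015, 0.002, -1.0]]
ft_force: [0.8, -0.3, -4.0]
gripper_width: 0.196
```

Request:
send_rows([
  [[0.12,0.25,0,0,0,0,0],[0.25,0.5,0,0,0,0,0],[0.37,0.74,0,0,0,0,0],[0.37,0.74,0,0,0,0,0]],
])

```text
t: 4.55
tcp_pos: [0.4957, -0.0002, 0.1523]
eef_rot: [[-0.955, -0.295, 0.013], [-0.295, 0.956, 0.006], [-0.014, 0.002, -1.0]]
ft_force: [0.2, -0.3, -2.6]
gripper_width: 0.194
```

Request:
send_rows([
  [[0.12,0.25,0,0,0,0,0],[0.25,0.5,0,0,0,0,0],[0.37,0.74,0,0,0,0,0],[0.37,0.74,0,0,0,0,0],[0.37,0.74,0,0,0,0,0]],
])

```text
t: 5.05
tcp_pos: [0.5314, 0.0734, 0.1509]
eef_rot: [[-0.956, -0.295, 0.01], [-0.295, 0.956, 0.005], [-0.011, 0.002, -1.0]]
ft_force: [-0.1, -0.9, -4.5]
gripper_width: 0.199
```

Request:
send_rows([
  [[0.17,0.34,0,-0.0015,0.0035,0,0],[0.34,0.675,0,-0.0015,0.0035,0,0],[0.34,0.675,0,-0.0015,0.0035,0,0],[0.34,0.675,-0.2,-0.0015,0.0035,0,0],[0.34,0.675,-0.4,-0.0015,0.0035,0,0],[0.34,0.675,-0.4,-0.0015,0.0035,0,0],[0.34,0.675,-0.4,-0.0015,0.0035,0,0]],
])

```text
t: 5.75
tcp_pos: [0.5649, 0.1396, 0.1107]
eef_rot: [[-0.956, -0.294, -0.003], [-0.294, 0.956, -0.001], [0.003, -0.0, -1.0]]
ft_force: [0.1, -0.2, -2.7]
gripper_width: 0.193
```

Underside is at about 0.046, so I'll lower 33 mm first, then feel for the floor.

Request:
send_rows([
  [[0,0.01,-0.15,0,0,0,0],[0,0.01,-0.25,0,0,0,0],[0,0.01,-0.33,0,0,0,0],[0,0.01,-0.33,0,0,0,0],[0,0.01,-0.33,0,0,0,0]],
])

```text
t: 6.25
tcp_pos: [0.5652, 0.1406, 0.078]
eef_rot: [[-0.956, -0.294, -0.002], [-0.294, 0.956, -0.001], [0.003, -0.0, -1.0]]
ft_force: [0.3, 1.0, -3.9]
gripper_width: 0.196
```

```bash
python3 - <<'E'
from rig import viewer
import cv2,numpy as np
c=viewer.camera("scene");cv2.imwrite("pics/s2.png",cv2.resize(c["image"][100:250,220:430,::-1],None,fx=3.5,fy=3.5,interpolation=cv2.INTER_CUBIC))
E
```

```text
(no output)
```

View pics/s2.png

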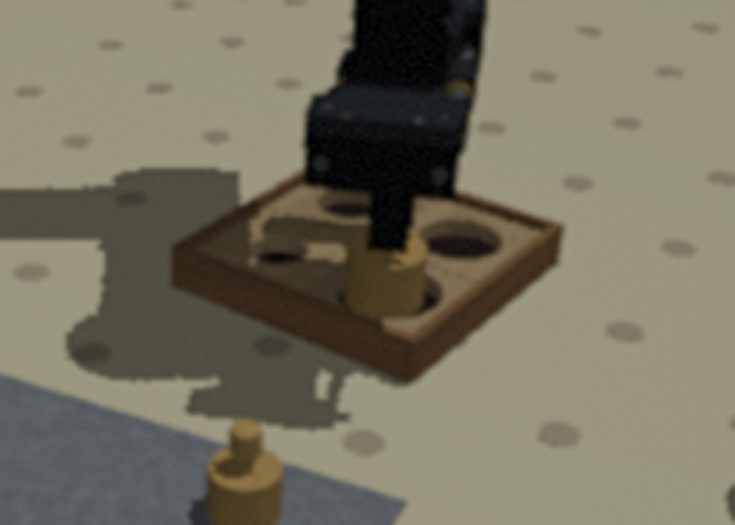

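In the crop the large weight, at (385,285), is inside the large well. Lower the rest of the way.

Request:
send_rows([
  [[0,0,-0.015,0,0,0,0],[0,0,-0.03,0,0,0,0],[0,0,-0.037,0,0,0,0],[0,0,-0.037,0,0,0,0]],
])

```text
t: 6.7
tcp_pos: [0.5653, 0.1408, 0.0745]
eef_rot: [[-0.956, -0.294, -0.002], [-0.294, 0.956, -0.001], [0.002, -0.0, -1.0]]
ft_force: [0.2, 0.0, -3.8]
gripper_width: 0.194
```

Request:
send_rows([
  [[0,0,-0.01,0,0,0,0],[0,0,-0.01,0,0,0,0],[0,0,-0.01,0,0,0,0]],
])

```text
t: 7.0
tcp_pos: [0.5655, 0.1409, 0.0743]
eef_rot: [[-0.956, -0.295, -0.001], [-0.295, 0.956, -0.001], [0.001, -0.0, -1.0]]
ft_force: [-2.3, 0.3, 3.7]
gripper_width: 0.195
```

The floor is touched: the vertical force went from -3.8 to +3.7 N. Release and go to medium.

Request:
send_rows([
  [[0,0,0,0,0,0,0.5],[0,0,0,0,0,0,0.5],[0,0,0,0,0,0,0.5],[0,0,0,0,0,0,0.5],[0,0,0.1,0,0,0,0.5],[0,0,0.4,0,0,0,0.5],[0,0,0.8,0,0,0,0.5],[0,0,0.8,0,0,0,0.5]],
])

```text
t: 7.8
tcp_pos: [0.5692, 0.1423, 0.1612]
eef_rot: [[-0.955, -0.296, 0.011], [-0.296, 0.955, 0.004], [-0.012, 0.0, -1.0]]
ft_force: [0.4, -0.1, 0.1]
gripper_width: 0.5
```

Request:
send_rows([
  [[0.04,-0.4,0,0,0,0,0.5],[0.08,-0.8,0,0,0,0,0.5],[0.08,-0.9,0,0,0,0,0.5],[0.08,-0.9,0,0,0,0,0.5]],
])

```text
t: 8.2
tcp_pos: [0.5771, 0.0509, 0.1615]
eef_rot: [[-0.956, -0.294, 0.011], [-0.294, 0.956, 0.004], [-0.012, 0.0, -1.0]]
ft_force: [-0.1, 0.2, 0.7]
gripper_width: 0.505
```

Request:
send_rows([
  [[0.04,-0.4,0,0,0,0,0.5],[0.08,-0.8,0,0,0,0,0.5],[0.09,-0.98,0,0,0,0,0.5],[0.09,-0.98,0,0,0,0,0.5],[0.09,-0.98,0,0,0,0,0.5]],
])

```text
t: 8.7
tcp_pos: [0.5863, -0.0463, 0.1615]
eef_rot: [[-0.956, -0.294, 0.012], [-0.294, 0.956, 0.004], [-0.012, 0.001, -1.0]]
ft_force: [0.5, 0.1, 0.6]
gripper_width: 0.502
```

Request:
send_rows([
  [[-0.04,-0.12,0,-0.0015,0.0035,0,0.5],[-0.04,-0.12,-0.3,-0.0015,0.0035,0,0.5],[-0.04,-0.12,-0.5,-0.0015,0.0035,0,0.5],[-0.04,-0.12,-0.5,-0.0015,0.0035,0,0.5],[-0.04,-0.12,-0.5,-0.0015,0.0035,0,0.5]],
])

```text
t: 9.2
tcp_pos: [0.5826, -0.0579, 0.1118]
eef_rot: [[-0.955, -0.295, 0.0], [-0.295, 0.955, -0.001], [-0.0, -0.001, -1.0]]
ft_force: [0.1, -0.3, 0.2]
gripper_width: 0.502
```

Request:
send_rows([
  [[0,0,-0.25,0,0,0,0.5],[0,0,-0.45,0,0,0,0.5],[0,0,-0.515,0,0,0,0.5],[0,0,-0.515,0,0,0,0.5],[0,0,-0.515,0,0,0,0.5],[0,0,-0.515,0,0,0,0],[0,0,-0.515,0,0,0,0],[0,0,-0.515,0,0,0,0],[0,0,-0.515,0,0,0,0],[0,0,-0.515,0,0,0,0],[0,0,-0.515,0,0,0,0],[0,0,-0.515,0,0,0,0]],
])

```text
t: 10.4
tcp_pos: [0.5827, -0.0578, 0.0605]
eef_rot: [[-0.955, -0.295, 0.001], [-0.295, 0.955, -0.001], [-0.0, -0.001, -1.0]]
ft_force: [0.2, 1.2, 1.0]
gripper_width: 0.171
```

Request:
send_rows([
  [[0,0,0.1,0,0,0,0],[0,0,0.5,0,0,0,0],[0,0,1,0,0,0,0],[0,0,1,0,0,0,0]],
])

```text
t: 10.8
tcp_pos: [0.5873, -0.0579, 0.1684]
eef_rot: [[-0.955, -0.297, 0.016], [-0.297, 0.955, -0.001], [-0.015, -0.006, -1.0]]
ft_force: [1.5, -0.1, -2.0]
gripper_width: 0.175
```

Request:
send_rows([
  [[0,0.4,0,0,0,0,0],[0,0.8,0,0,0,0,0],[0,0.95,0,0,0,0,0],[0,0.95,0,0,0,0,0]],
])

```text
t: 11.2
tcp_pos: [0.5868, 0.0389, 0.168]
eef_rot: [[-0.954, -0.3, 0.015], [-0.3, 0.954, -0.001], [-0.014, -0.005, -1.0]]
ft_force: [0.5, 0.3, -3.2]
gripper_width: 0.174
```

Request:
send_rows([
  [[0,0.4,0,0,0,0,0],[0,0.8,0,0,0,0,0],[0,0.95,0,0,0,0,0],[0,0.95,0,0,0,0,0],[0,0.95,0,0,0,0,0]],
])

```text
t: 11.7
tcp_pos: [0.5864, 0.1329, 0.1675]
eef_rot: [[-0.954, -0.299, 0.014], [-0.299, 0.954, -0.002], [-0.012, -0.006, -1.0]]
ft_force: [0.2, -0.6, -3.4]
gripper_width: 0.172
```

Request:
send_rows([
  [[-0.05,0.45,0,0,0.004,0,0],[-0.09,0.86,0,0,0.004,0,0],[-0.09,0.86,0,0,0.004,0,0],[-0.09,0.86,-0.3,0,0.004,0,0],[-0.09,0.86,-0.6,0,0.004,0,0],[-0.09,0.86,-0.6,0,0.004,0,0],[-0.09,0.86,-0.6,0,0.004,0,0]],
])

```text
t: 12.4
tcp_pos: [0.5778, 0.2175, 0.1076]
eef_rot: [[-0.954, -0.298, 0.0], [-0.298, 0.954, -0.003], [0.001, -0.003, -1.0]]
ft_force: [0.6, 0.2, -1.5]
gripper_width: 0.171
```

Request:
send_rows([
  [[0,0.015,-0.2,0,0,0,0],[0,0.015,-0.33,0,0,0,0],[0,0.015,-0.4,0,0,0,0],[0,0.015,-0.4,0,0,0,0],[0,0.015,-0.4,0,0,0,0]],
])

```text
t: 12.9
tcp_pos: [0.5784, 0.2191, 0.0683]
eef_rot: [[-0.954, -0.299, 0.002], [-0.299, 0.954, -0.003], [-0.001, -0.003, -1.0]]
ft_force: [-0.4, 0.2, -2.4]
gripper_width: 0.17
```

Request:
send_rows([
  [[0,0,-0.01,0,0,0,0],[0,0,-0.015,0,0,0,0],[0,0,-0.015,0,0,0,0]],
])

```text
t: 13.2
tcp_pos: [0.5785, 0.2192, 0.0672]
eef_rot: [[-0.954, -0.299, 0.002], [-0.299, 0.954, -0.003], [-0.001, -0.003, -1.0]]
ft_force: [0.1, 0.1, -2.3]
gripper_width: 0.172
```

Request:
send_rows([
  [[0,0,-0.01,0,0,0,0],[0,0,-0.015,0,0,0,0],[0,0,-0.015,0,0,0,0]],
])

```text
t: 13.5
tcp_pos: [0.5787, 0.2195, 0.0664]
eef_rot: [[-0.954, -0.299, 0.003], [-0.299, 0.954, -0.002], [-0.002, -0.003, -1.0]]
ft_force: [-1.2, 0.3, 1.8]
gripper_width: 0.172
```

Contact again. Release and travel to small.

Request:
send_rows([
  [[0,0,0,0,0,0,0.5],[0,0,0,0,0,0,0.5],[0,0,0,0,0,0,0.5],[0,0,0,0,0,0,0.5],[0,0,0.1,0,0,0,0.5],[0,0,0.4,0,0,0,0.5],[0,0,0.8,0,0,0,0.5],[0,0,0.8,0,0,0,0.5]],
])

```text
t: 14.3
tcp_pos: [0.5823, 0.2212, 0.1536]
eef_rot: [[-0.954, -0.301, 0.015], [-0.301, 0.954, 0.003], [-0.015, -0.001, -1.0]]
ft_force: [0.8, 0.8, 1.1]
gripper_width: 0.502
```

Request:
send_rows([
  [[0,-0.4,0,0,0,0,0.5],[0,-0.8,0,0,0,0,0.5],[0,-0.95,0,0,0,0,0.5],[0,-0.95,0,0,0,0,0.5]],
])

```text
t: 14.7
tcp_pos: [0.5823, 0.1243, 0.1541]
eef_rot: [[-0.954, -0.298, 0.015], [-0.298, 0.955, 0.004], [-0.016, -0.001, -1.0]]
ft_force: [-0.1, 0.1, 0.1]
gripper_width: 0.503
```

Request:
send_rows([
  [[0,-0.4,0,0,0,0,0.5],[0,-0.8,0,0,0,0,0.5],[0,-0.95,0,0,0,0,0.5],[0,-0.95,0,0,0,0,0.5]],
])

```text
t: 15.1
tcp_pos: [0.5825, 0.0285, 0.1543]
eef_rot: [[-0.955, -0.296, 0.015], [-0.296, 0.955, 0.004], [-0.016, -0.001, -1.0]]
ft_force: [-0.2, 0.0, 0.5]
gripper_width: 0.499
```

Request:
send_rows([
  [[0,-0.4,0,0,0,0,0.5],[0,-0.8,0,0,0,0,0.5],[0,-0.95,0,0,0,0,0.5],[0,-0.95,0,0,0,0,0.5]],
])

```text
t: 15.5
tcp_pos: [0.5829, -0.0669, 0.1542]
eef_rot: [[-0.956, -0.294, 0.016], [-0.294, 0.956, 0.004], [-0.016, -0.001, -1.0]]
ft_force: [0.3, -0.9, 1.0]
gripper_width: 0.504
```

Request:
send_rows([
  [[0,-0.4,0,0,0,0,0.5],[0,-0.8,0,0,0,0,0.5],[0,-0.9,0,0,0,0,0.5],[0,-0.9,0,0,0,0,0.5],[0,-0.9,0,0,0,0,0.5]],
])

```text
t: 16.0
tcp_pos: [0.5832, -0.1554, 0.154]
eef_rot: [[-0.955, -0.295, 0.016], [-0.295, 0.955, 0.004], [-0.016, -0.001, -1.0]]
ft_force: [-0.3, -0.2, 0.0]
gripper_width: 0.5
```

Request:
send_rows([
  [[-0.035,-0.145,0,-0.0015,0.005,0,0.5],[-0.035,-0.145,-0.3,-0.0015,0.005,0,0.5],[-0.035,-0.145,-0.5,-0.0015,0.005,0,0.5],[-0.035,-0.145,-0.5,-0.0015,0.005,0,0.5],[-0.035,-0.145,-0.5,-0.0015,0.005,0,0.5]],
])

```text
t: 16.5
tcp_pos: [0.5801, -0.1696, 0.1044]
eef_rot: [[-0.955, -0.297, -0.0], [-0.297, 0.955, -0.001], [0.001, -0.001, -1.0]]
ft_force: [1.3, -0.3, -0.0]
gripper_width: 0.501
```

Request:
send_rows([
  [[0,0,-0.25,0,0,0,0.5],[0,0,-0.43,0,0,0,0.5],[0,0,-0.49,0,0,0,0.5],[0,0,-0.49,0,0,0,0.5],[0,0,-0.49,0,0,0,0.5],[0,0,-0.49,0,0,0,0],[0,0,-0.49,0,0,0,0],[0,0,-0.49,0,0,0,0],[0,0,-0.49,0,0,0,0],[0,0,-0.49,0,0,0,0],[0,0,-0.49,0,0,0,0],[0,0,-0.49,0,0,0,0]],
])

```text
t: 17.7
tcp_pos: [0.5802, -0.1697, 0.0555]
eef_rot: [[-0.955, -0.297, -0.0], [-0.297, 0.955, -0.001], [0.0, -0.001, -1.0]]
ft_force: [0.3, -1.2, 1.6]
gripper_width: 0.15
```

Request:
send_rows([
  [[0,0,0.1,0,0,0,0],[0,0,0.5,0,0,0,0],[0,0,1,0,0,0,0],[0,0,1,0,0,0,0]],
])

```text
t: 18.1
tcp_pos: [0.5848, -0.1705, 0.1639]
eef_rot: [[-0.954, -0.299, 0.016], [-0.299, 0.954, -0.004], [-0.014, -0.009, -1.0]]
ft_force: [1.0, -0.7, -0.4]
gripper_width: 0.147
```

Request:
send_rows([
  [[-0.08,0.4,0,0,0,0,0],[-0.17,0.8,0,0,0,0,0],[-0.2,0.95,0,0,0,0,0],[-0.2,0.95,0,0,0,0,0]],
])

```text
t: 18.5
tcp_pos: [0.5643, -0.0737, 0.1641]
eef_rot: [[-0.953, -0.301, 0.015], [-0.302, 0.953, -0.004], [-0.013, -0.008, -1.0]]
ft_force: [-0.2, -0.1, -1.4]
gripper_width: 0.146
```

Request:
send_rows([
  [[-0.08,0.4,0,0,0,0,0],[-0.17,0.8,0,0,0,0,0],[-0.2,0.95,0,0,0,0,0],[-0.2,0.95,0,0,0,0,0]],
])

```text
t: 18.9
tcp_pos: [0.5443, 0.0223, 0.1641]
eef_rot: [[-0.953, -0.304, 0.015], [-0.304, 0.953, -0.004], [-0.013, -0.008, -1.0]]
ft_force: [-0.3, 0.1, -0.9]
gripper_width: 0.146
```

Request:
send_rows([
  [[-0.08,0.4,0,0,0,0,0],[-0.17,0.8,0,0,0,0,0],[-0.2,0.95,0,0,0,0,0],[-0.2,0.95,0,0,0,0,0],[-0.2,0.95,0,0,0,0,0]],
])

```text
t: 19.4
tcp_pos: [0.5245, 0.1164, 0.164]
eef_rot: [[-0.953, -0.303, 0.015], [-0.303, 0.953, -0.005], [-0.013, -0.009, -1.0]]
ft_force: [-0.2, -0.2, -1.6]
gripper_width: 0.145
```

Request:
send_rows([
  [[-0.1,0.4,0,0.001,0.0045,0,0],[-0.2,0.8,0,0.001,0.0045,0,0],[-0.2,0.9,0,0.001,0.0045,0,0],[-0.2,0.9,0,0.001,0.0045,0,0]],
])

```text
t: 19.8
tcp_pos: [0.505, 0.2065, 0.1639]
eef_rot: [[-0.953, -0.304, 0.001], [-0.304, 0.953, -0.002], [-0.0, -0.002, -1.0]]
ft_force: [0.4, 0.8, -1.9]
gripper_width: 0.15
```

Request:
send_rows([
  [[-0.05,0.25,0,0,0,0,0],[-0.05,0.25,0,0,0,0,0],[-0.05,0.25,-0.3,0,0,0,0],[-0.05,0.25,-0.6,0,0,0,0],[-0.05,0.25,-0.6,0,0,0,0],[-0.05,0.25,-0.6,0,0,0,0]],
])

```text
t: 20.4
tcp_pos: [0.5006, 0.2301, 0.1041]
eef_rot: [[-0.953, -0.303, 0.0], [-0.303, 0.953, -0.003], [0.001, -0.003, -1.0]]
ft_force: [0.5, 0.5, -1.6]
gripper_width: 0.148
```

Request:
send_rows([
  [[-0.01,0.005,-0.2,0,0,0,0],[-0.01,0.005,-0.35,0,0,0,0],[-0.01,0.005,-0.42,0,0,0,0],[-0.01,0.005,-0.42,0,0,0,0],[-0.01,0.005,-0.42,0,0,0,0]],
])

```text
t: 20.9
tcp_pos: [0.5005, 0.231, 0.0634]
eef_rot: [[-0.953, -0.303, 0.002], [-0.303, 0.953, -0.002], [-0.002, -0.002, -1.0]]
ft_force: [0.2, 0.3, -1.1]
gripper_width: 0.147
```

Request:
send_rows([
  [[0,0,-0.008,0,0,0,0],[0,0,-0.012,0,0,0,0],[0,0,-0.012,0,0,0,0]],
])

```text
t: 21.2
tcp_pos: [0.5007, 0.2311, 0.0627]
eef_rot: [[-0.953, -0.303, 0.003], [-0.303, 0.953, -0.001], [-0.003, -0.002, -1.0]]
ft_force: [-1.1, 0.4, -0.9]
gripper_width: 0.145
```

Request:
send_rows([
  [[0,0,-0.01,0,0,0,0],[0,0,-0.015,0,0,0,0],[0,0,-0.015,0,0,0,0]],
])

```text
t: 21.5
tcp_pos: [0.5009, 0.2313, 0.0615]
eef_rot: [[-0.953, -0.303, 0.004], [-0.303, 0.953, -0.001], [-0.003, -0.002, -1.0]]
ft_force: [0.8, -0.3, 0.5]
gripper_width: 0.146
```

Small is at its expected floor height (0.0615) and the force changed sign. Release and go to tiny.

Request:
send_rows([
  [[0,0,0,0,0,0,0.5],[0,0,0,0,0,0,0.5],[0,0,0,0,0,0,0.5],[0,0,0,0,0,0,0.5],[0,0,0.1,0,0,0,0.5],[0,0,0.5,0,0,0,0.5],[0,0,0.9,0,0,0,0.5],[0,0,0.9,0,0,0,0.5]],
])

```text
t: 22.3
tcp_pos: [0.5042, 0.2335, 0.1583]
eef_rot: [[-0.952, -0.305, 0.015], [-0.305, 0.952, 0.006], [-0.016, 0.002, -1.0]]
ft_force: [0.2, 0.2, 0.2]
gripper_width: 0.497
```

Request:
send_rows([
  [[-0.05,-0.4,0,0,0,0,0.5],[-0.1,-0.8,0,0,0,0,0.5],[-0.11,-0.98,0,0,0,0,0.5],[-0.11,-0.98,0,0,0,0,0.5]],
])

```text
t: 22.7
tcp_pos: [0.4927, 0.1335, 0.1585]
eef_rot: [[-0.953, -0.302, 0.014], [-0.302, 0.953, 0.006], [-0.016, 0.002, -1.0]]
ft_force: [0.1, -0.0, -0.9]
gripper_width: 0.498
```

Request:
send_rows([
  [[-0.05,-0.4,0,0,0,0,0.5],[-0.1,-0.8,0,0,0,0,0.5],[-0.11,-0.98,0,0,0,0,0.5],[-0.11,-0.98,0,0,0,0,0.5]],
])

```text
t: 23.1
tcp_pos: [0.4818, 0.0344, 0.1586]
eef_rot: [[-0.954, -0.3, 0.015], [-0.3, 0.954, 0.006], [-0.016, 0.002, -1.0]]
ft_force: [-0.0, 0.2, -0.2]
gripper_width: 0.501
```

Request:
send_rows([
  [[-0.05,-0.4,0,0,0,0,0.5],[-0.1,-0.8,0,0,0,0,0.5],[-0.11,-0.98,0,0,0,0,0.5],[-0.11,-0.98,0,0,0,0,0.5]],
])

```text
t: 23.5
tcp_pos: [0.4713, -0.0642, 0.1586]
eef_rot: [[-0.954, -0.298, 0.015], [-0.298, 0.955, 0.006], [-0.016, 0.001, -1.0]]
ft_force: [0.3, 0.1, -0.4]
gripper_width: 0.5
```

Request:
send_rows([
  [[-0.05,-0.4,0,0,0,0,0.5],[-0.1,-0.8,0,0,0,0,0.5],[-0.11,-0.98,0,0,0,0,0.5],[-0.11,-0.98,0,0,0,0,0.5]],
])

```text
t: 23.9
tcp_pos: [0.4613, -0.1625, 0.1585]
eef_rot: [[-0.955, -0.297, 0.015], [-0.297, 0.955, 0.006], [-0.017, 0.001, -1.0]]
ft_force: [-0.4, 0.9, 0.0]
gripper_width: 0.497
```

Request:
send_rows([
  [[-0.05,-0.4,0,0,0,0,0.5],[-0.1,-0.8,0,0,0,0,0.5],[-0.11,-0.98,0,0,0,0,0.5],[-0.11,-0.98,0,0,0,0,0.5],[-0.11,-0.98,0,0,0,0,0.5]],
])

```text
t: 24.4
tcp_pos: [0.4511, -0.2593, 0.1583]
eef_rot: [[-0.955, -0.297, 0.015], [-0.297, 0.955, 0.006], [-0.017, 0.001, -1.0]]
ft_force: [0.5, 0.6, 0.6]
gripper_width: 0.501
```

Request:
send_rows([
  [[-0.01,-0.24,0,-0.002,0.005,0,0.5],[-0.01,-0.24,-0.3,-0.002,0.005,0,0.5],[-0.01,-0.24,-0.6,-0.002,0.005,0,0.5],[-0.01,-0.24,-0.6,-0.002,0.005,0,0.5],[-0.01,-0.24,-0.6,-0.002,0.005,0,0.5]],
])

```text
t: 24.9
tcp_pos: [0.4508, -0.2823, 0.0986]
eef_rot: [[-0.954, -0.3, -0.001], [-0.3, 0.954, -0.0], [0.001, -0.0, -1.0]]
ft_force: [0.7, -0.1, 0.4]
gripper_width: 0.5
```

Request:
send_rows([
  [[0,-0.01,-0.25,0,0,0,0.5],[0,-0.01,-0.43,0,0,0,0.5],[0,-0.01,-0.485,0,0,0,0.5],[0,-0.01,-0.485,0,0,0,0.5],[0,-0.01,-0.485,0,0,0,0.5],[0,-0.01,-0.485,0,0,0,0],[0,-0.01,-0.485,0,0,0,0],[0,-0.01,-0.485,0,0,0,0],[0,-0.01,-0.485,0,0,0,0],[0,-0.01,-0.485,0,0,0,0],[0,-0.01,-0.485,0,0,0,0],[0,-0.01,-0.485,0,0,0,0]],
])

```text
t: 26.1
tcp_pos: [0.4508, -0.2833, 0.0502]
eef_rot: [[-0.954, -0.3, -0.001], [-0.3, 0.954, -0.0], [0.001, -0.0, -1.0]]
ft_force: [-0.2, 1.0, 1.0]
gripper_width: 0.124
```

Request:
send_rows([
  [[0,0,0.1,0,0,0,0],[0,0,0.5,0,0,0,0],[0,0,1,0,0,0,0],[0,0,1,0,0,0,0]],
])

```text
t: 26.5
tcp_pos: [0.4551, -0.2851, 0.1578]
eef_rot: [[-0.953, -0.302, 0.013], [-0.302, 0.953, -0.007], [-0.011, -0.01, -1.0]]
ft_force: [0.4, -0.4, -0.8]
gripper_width: 0.126
```

Request:
send_rows([
  [[0.04,0.4,0,0,0,0,0],[0.07,0.8,0,0,0,0,0],[0.08,0.98,0,0,0,0,0],[0.08,0.98,0,0,0,0,0]],
])

```text
t: 26.9
tcp_pos: [0.4631, -0.1853, 0.1583]
eef_rot: [[-0.952, -0.305, 0.014], [-0.305, 0.952, -0.006], [-0.011, -0.01, -1.0]]
ft_force: [-0.2, 0.9, -0.9]
gripper_width: 0.121
```

Request:
send_rows([
  [[0.04,0.4,0,0,0,0,0],[0.07,0.8,0,0,0,0,0],[0.08,0.98,0,0,0,0,0],[0.08,0.98,0,0,0,0,0]],
])

```text
t: 27.3
tcp_pos: [0.4714, -0.0862, 0.1585]
eef_rot: [[-0.952, -0.307, 0.015], [-0.307, 0.952, -0.006], [-0.012, -0.01, -1.0]]
ft_force: [-0.5, -0.2, -0.3]
gripper_width: 0.123
```

Request:
send_rows([
  [[0.04,0.4,0,0,0,0,0],[0.07,0.8,0,0,0,0,0],[0.08,0.98,0,0,0,0,0],[0.08,0.98,0,0,0,0,0]],
])

```text
t: 27.7
tcp_pos: [0.48, 0.0126, 0.1586]
eef_rot: [[-0.951, -0.309, 0.015], [-0.309, 0.951, -0.006], [-0.012, -0.01, -1.0]]
ft_force: [-1.3, 0.4, -0.9]
gripper_width: 0.125
```

Request:
send_rows([
  [[0.04,0.4,0,0,0,0,0],[0.07,0.8,0,0,0,0,0],[0.08,0.98,0,0,0,0,0],[0.08,0.98,0,0,0,0,0],[0.08,0.98,0,0,0,0,0]],
])

```text
t: 28.2
tcp_pos: [0.4879, 0.1093, 0.1584]
eef_rot: [[-0.951, -0.308, 0.014], [-0.308, 0.951, -0.007], [-0.011, -0.011, -1.0]]
ft_force: [-0.8, -0.5, -0.4]
gripper_width: 0.125
```

Request:
send_rows([
  [[0,0.3,0,0.002,0.004,0,0],[0,0.435,0,0.002,0.004,0,0],[0,0.435,0,0.002,0.004,0,0],[0,0.435,-0.3,0.002,0.004,0,0],[0,0.435,-0.6,0.002,0.004,0,0],[0,0.435,-0.6,0.002,0.004,0,0],[0,0.435,-0.6,0.002,0.004,0,0]],
])

```text
t: 28.9
tcp_pos: [0.488, 0.1519, 0.0986]
eef_rot: [[-0.951, -0.308, 0.001], [-0.308, 0.951, -0.002], [-0.0, -0.002, -1.0]]
ft_force: [-0.3, 0.7, 0.1]
gripper_width: 0.128
```

Request:
send_rows([
  [[-0.005,0,-0.2,0,0,0,0],[-0.005,0,-0.35,0,0,0,0],[-0.005,0,-0.41,0,0,0,0],[-0.005,0,-0.41,0,0,0,0],[-0.005,0,-0.41,0,0,0,0]],
])

```text
t: 29.4
tcp_pos: [0.4884, 0.1523, 0.0589]
eef_rot: [[-0.951, -0.308, 0.003], [-0.308, 0.951, -0.0], [-0.003, -0.001, -1.0]]
ft_force: [-0.3, 0.3, -0.7]
gripper_width: 0.122
```

Request:
send_rows([
  [[0,0,-0.01,0,0,0,0],[0,0,-0.015,0,0,0,0],[0,0,-0.015,0,0,0,0]],
])

```text
t: 29.7
tcp_pos: [0.4886, 0.1524, 0.0578]
eef_rot: [[-0.951, -0.308, 0.004], [-0.308, 0.951, -0.0], [-0.003, -0.001, -1.0]]
ft_force: [-0.5, -0.6, 0.3]
gripper_width: 0.12
```

Request:
send_rows([
  [[0,0,-0.01,0,0,0,0],[0,0,-0.018,0,0,0,0],[0,0,-0.018,0,0,0,0]],
])

```text
t: 30.0
tcp_pos: [0.4888, 0.1526, 0.0562]
eef_rot: [[-0.951, -0.309, 0.004], [-0.309, 0.951, 0.0], [-0.004, -0.001, -1.0]]
ft_force: [0.4, 0.5, 1.6]
gripper_width: 0.121
```

Contact at the expected height. Release, lift, and clear out for a check.

Request:
send_rows([
  [[0,0,0,0,0,0,0.5],[0,0,0,0,0,0,0.5],[0,0,0,0,0,0,0.5],[0,0,0,0,0,0,0.5],[0,0,0.1,0,0,0,0.5],[0,0,0.5,0,0,0,0.5],[0,0,1,0,0,0,0.5],[0,0,1,0,0,0,0.5]],
])

```text
t: 30.8
tcp_pos: [0.4929, 0.1547, 0.1637]
eef_rot: [[-0.95, -0.31, 0.018], [-0.31, 0.951, 0.007], [-0.019, 0.001, -1.0]]
ft_force: [0.5, 0.1, -0.2]
gripper_width: 0.497
```

Request:
send_rows([
  [[-0.2,-0.4,0.3,0,0,0,0.5],[-0.4,-0.8,0.6,0,0,0,0.5],[-0.5,-1,0.8,0,0,0,0.5],[-0.5,-1,0.8,0,0,0,0.5]],
])

```text
t: 31.2
tcp_pos: [0.4428, 0.0529, 0.2479]
eef_rot: [[-0.951, -0.308, 0.025], [-0.308, 0.951, 0.01], [-0.027, 0.002, -1.0]]
ft_force: [-0.0, 0.8, 0.3]
gripper_width: 0.501
```

Request:
send_rows([
  [[0,-0.4,0,0,0,0,0.5],[0,-0.8,0,0,0,0,0.5],[0,-1,0,0,0,0,0.5],[0,-1,0,0,0,0,0.5]],
])

```text
t: 31.6
tcp_pos: [0.4425, -0.0485, 0.2474]
eef_rot: [[-0.952, -0.305, 0.025], [-0.305, 0.952, 0.01], [-0.026, 0.002, -1.0]]
ft_force: [1.3, 0.9, 0.2]
gripper_width: 0.501
```

Request:
send_rows([
  [[0,-0.4,0,0,0,0,0.5],[0,-0.8,0,0,0,0,0.5],[0,-1,0,0,0,0,0.5],[0,-1,0,0,0,0,0.5]],
])

```text
t: 32.0
tcp_pos: [0.4427, -0.1494, 0.2468]
eef_rot: [[-0.953, -0.303, 0.023], [-0.303, 0.953, 0.01], [-0.025, 0.002, -1.0]]
ft_force: [0.2, 0.3, -0.3]
gripper_width: 0.499
```

Request:
send_rows([
  [[-0.2,-0.4,0,0,0,0,0.5],[-0.4,-0.8,0,0,0,0,0.5],[-0.5,-1,0,0,0,0,0.5],[-0.5,-1,0,0,0,0,0.5],[-0.5,-1,0,0,0,0,0.5]],
])

```text
t: 32.5
tcp_pos: [0.3931, -0.2486, 0.2465]
eef_rot: [[-0.953, -0.303, 0.024], [-0.303, 0.953, 0.01], [-0.025, 0.003, -1.0]]
ft_force: [0.3, 0.5, -0.3]
gripper_width: 0.496
```

```bash
python3 - <<'E'
from rig import viewer
from h import *
np.set_printoptions(precision=4,suppress=True)
t=viewer.camera("top");s=viewer.camera("scene")
g=t["image"][160:280,130:460,::-1];k=s["image"][120:370,70:400,::-1]
cv2.imwrite("pics/end.png",np.vstack([cv2.resize(g,(700,255)),cv2.resize(k,(700,340))[:,:]])[:595])
for w,uv in dict(large=(218,201),medium=(181,195),small=(174,232),tiny=(211,238)).items():
    x=ray(t,uv,.03)
    m=brass(t);print(w,x)
for n,p in(("cyl",(371,261)),("disc",(419,198))):
    o=load("top0.npz")["image"].astype(int);u,v=p;d=np.abs(o-t["image"])[v-14:v+14,u-14:u+14];print(n,d.mean(),d.max())
E
```

```text
large [0.5673 0.1397]
medium [0.5796 0.2182]
small [0.5012 0.2291]
tiny [0.4895 0.1515]
cyl 42.67304421768708 100
disc 1.4026360544217686 10
```

View pics/end.png

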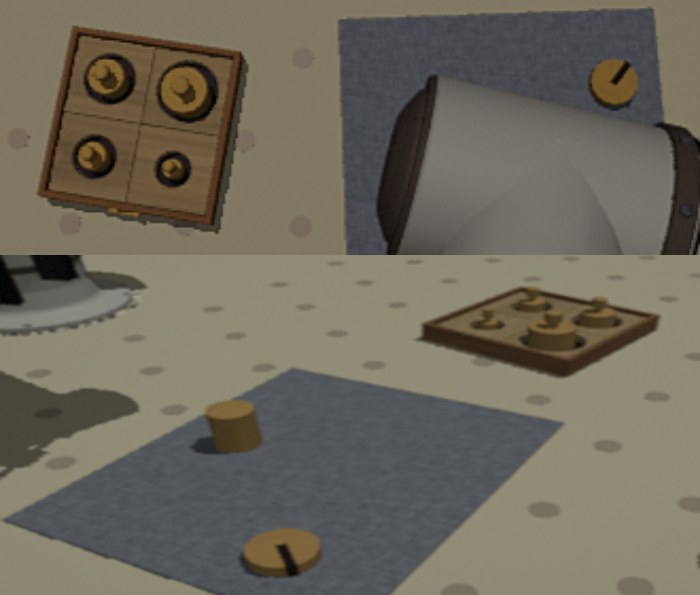

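In the final crops all four weights stand upright in their own wells, clear of the edges (top-view crop: (187,90), (108,78), (95,157), (173,168)). The cylinder (233,425) and disc (282,552) stand on the mat. The arm hides the cylinder from the top camera, so I'll compare it in the scene view and hand in.

```bash
python3 - <<'E'
from rig import viewer, order
from h import *
o=load("scene0.npz")["image"].astype(int);s=viewer.camera("scene")["image"]
for n,(u,v) in dict(cyl=(180,246),disc=(203,338)).items():
    d=np.abs(o-s)[v-22:v+22,u-22:u+22];print(n,d.mean(),d.max())
print(order.close_job())
E
```

```text
cyl 1.137224517906336 7
disc 1.1418732782369145 9
the job is handed in; nothing more can be done
None
```

All four knobbed weights are back in the box, each upright in the well made for its size, and the job is handed in. I placed them from largest to smallest. Each was lifted by its knob, lowered until the wrist force showed floor contact at about the expected height, and then released. It took about 33 s of robot time.

- **Weights:** the final top and scene pictures show all four standing clear of their well edges.
- **Plain cylinder and slotted disc:** neither moved. The before-and-after scene pictures differ only by noise at both pieces.
- **Checks that disagreed:** the first scene-camera position fits were about 4 mm off the top-camera fits. I used the top-camera values because the wrist camera agreed with them to about 1 mm. The final top-camera check of the cylinder did not count because the arm was in front of it, so I checked it from the scene camera instead.
- **Small weight's contact:** its floor contact was the faintest, with the force going from about -1 to +0.5 N, but its height was right.

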